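Show the underside of a circuit board to the inspection camera

TASK

Press the start button on the inspection camera fully down and let it come back up; then lift the circuit board with the finned metal heatsink out of its cradle and hold it level over the camera's window, its middle over the middle of the window, its long sides parallel to the camera's long sides and its underside about 10 cm above the glass. Keep the board level on the way, do not let it touch the camera, and leave everything else on the bench where it is. Do not put the board down: finish while still holding it there, steady.

Things in the scene. Friction and masses are not known exactly. Their poses are not given: they have to be found in the camera images.
- scanner: inspection camera that looks straight up: a low grey metal box fixed to the bench, 200 mm long (its x), 130 mm wide (its y), 50 mm high, with a black-framed glass window (114 x 84 mm) and lens towards its +x end and the start button towards its -x end. Origin: centre of its underside on the bench; z up. Its yaw and place vary
- scanner_window (a point): middle of the camera's glass window, at the top face, 50 mm above the bench; axes as the camera's (x along its long side, z up)
- start_button_top (a point): centre of the top of the start button's round grey cap (26 mm across), which sits in a black housing (42 mm across, 12 mm high) on the camera's top near its -x end, 100 mm from the window's middle; 72 mm above the bench when up, 66 mm when fully down; the housing stands 62 mm above the bench. Pressed straight down
- start_button (a joint): how far the button is pressed: 0 up, 0.006 m fully down; a spring pushes it back, about 5 N when fully down
- driver_board: board to lift: green plate 100 (x) by 80 (y) by 3 mm, 0.15-0.31 kg. Finned aluminium heatsink block 40 (x) by 26 (y) mm, top 37 mm above the underside, centred at x = +10 mm; nothing tall beside its long sides. Two black capacitors 21 mm high at x = -34, y = -18 and 18; terminal block 13 mm high at x = 43. Origin: middle of the underside; z up. It lies in one of two equal cradles
- board_middle (a point): middle of the driver board's underside (the board's origin, same axes)
- heatsink_grip (a point): on the heatsink's axis, 27 mm above the board's underside, 10 mm below the heatsink's top: pinch the heatsink here across its 26 mm width (the board's y) from above
- cradle_a: fixed black cradle in which the driver board lies, base 118 x 98 mm; four posts carry the board's underside 30 mm above the bench, and corner fences 2 mm off the board's edges rise 2 mm over its top face. Origin: centre of the base on the bench
- cradle_b: equal cradle in which the other board lies
- capacitor_board: bystander, leave alone: the other green board, same plate of 100 x 80 mm, with three tall round black capacitors (29 mm above its underside) and no heatsink. Origin: middle of the underside
- solder_spool: bystander: spool of solder wire, 60 mm across, 42 mm high, standing; origin at its foot
- multimeter: bystander: black hand multimeter lying flat, 150 x 75 x 38 mm; origin under its centre
- tip_tin: bystander: open steel tin, 70 mm across, 40 mm high; origin at its foot
- screwdriver: bystander: screwdriver with black handle lying on the bench between the camera and the cradles, along its x; about 25 mm thick
- small_board: bystander: small green board 60 x 40 mm lying flat, 11 mm high; origin under its centre
Things that resemble listed ones, but are neither listed nor needed, are in the scene too. What is shaped like the driver_board but pink or red is not meant.

How it is judged:
On the way, in this order (a step that is already met when the one before it is completed fails the run):
1. the start button is pressed fully down (value of joint start_button above 0.005 m), for 0.05 s.
2. the start button is let back up (value of joint start_button below 0.001 m), for 0.05 s.
3. the driver board is lifted clear of its cradle, in the fingers (z of board_middle in the frame of cradle_a above 0.05 m and contact force between driver_board and cradle_a below 0.05 N and contact force between the fingers and driver_board above 1 N), for 0.2 s.
At the end, for the whole second after the job is handed in: The fingers hold the board still, level within 0.1 rad, its middle within 25 mm of the window's middle seen from above, its underside 70 to 130 mm above the glass, its long sides within 0.17 rad of the camera's; it does not touch the camera; the button is up (horizontal distance between board_middle and scanner_window below 0.025 m and z of board_middle in the frame of scanner_window between 0.07 and 0.13 m and angle between driver_board's own z axis and vertical below 0.1 rad and angle between the x axis of driver_board and the x axis of scanner, either way round below 0.17 rad and linear speed of driver_board below 0.02 m/s and angular speed of driver_board below 0.15 rad/s and contact force between the fingers and driver_board above 1 N and contact force between driver_board and scanner below 0.05 N and value of joint start_button below 0.001 m); the arm keeps its last pose, push and grip.
It fails at once if the driver board is tipped by more than 0.35 rad (angle between driver_board's own z axis and vertical above 0.35 rad).
It fails at once if the driver board touches the camera (contact force between driver_board and scanner above 0.5 N).
It fails at once if the other board is moved by more than 15 mm (distance of capacitor_board from where it was at the start of the episode above 0.015 m).
It fails at once if another thing on the bench is moved by more than 25 mm (distance of any of solder_spool, multimeter, tip_tin, screwdriver, small_board from where it was at the start of the episode above 0.025 m).
It also fails if it takes over 54 s, if anything falls off the work surface, if the arm or the gripper's body presses on something with over 40 N, if the wrist force passes 120 N, or if a joint passes its speed limit or range.

ROBOT

A 6-joint arm with a two-finger parallel gripper is mounted at the origin on the work surface. World frame = base frame: x ahead of the robot, y to its left, z up, the work surface at z = 0. Lengths are in m, angles in rad, forces in N, time in s.
With the tool pointing down it reaches from about 0.375 to 0.9 m from the base axis. Payload 3.1 kg.
Tool frame: the origin (TCP) lies on the centre line of the jaws, within the pads' length; the fingertips stand 19 mm ahead of it and the grasp point (between the pads) is the TCP; z points along the fingers, y is the line along which they close (so a half turn about z gives the same grasp; the last joint's range is limited). The gripper opens to 85 mm and grips with 20 to 120 N. Pads are 22 mm wide; open, the fingers measure 114 mm over their backs; the gripper's body (76 mm by 85 mm) begins 54 mm behind the grasp point. The pads swing forward as they close: fully open they stand 13 mm farther back than shut.
Start: joints at [-1.466, 0.527, 1.433, -0, 1.181, -0.178], TCP at [0.175, -0.6, 0.25] pointing down, gripper open.
Joint ranges: [-3.08, 3.08], [-0.75, 2.2], [0.22, 2.44], [-1.43, 4.57], [0, 2.65], [-2.85, 2.85]. Speed limits (rad/s): [2.79, 2.79, 3.14, 3.14, 3.14, 3.14].

INTERFACE

Orientations are given as a unit quaternion [x, y, z, w].
In Python, from station import manip, cams, sign_off gives the robot as it stands.
- The arm moves only by the tool carry_out, never from a script. Its argument "targets" is a list that holds one entry, the list of rows, each a list of 7 numbers: the shift along the tool's x, y, z in cm, then the turn, a rotation vector about the tool's x, y, z in degrees, then the finger opening in cm, from 0 to 8.54. A call has 1 to 12 rows; each row is the pose to reach, as a shift and turn from the pose commanded when the call began, along the tool's axes at that moment; what a row does not reach only later rows make up. A row lasts 1/12 s, in which the tool goes at most 41.7 mm and 7.16 degrees, less where a joint would pass 70% of its speed; a pose out of reach is approached as far as the arm can. A call with a gripper value outside its range is refused whole. The fingers move at their own pace and stop on an object; "force" is the grip in N (left out, the last holds). Time passes only in rows, so rows that repeat a pose let the fingers close. It gives the time, the measured TCP pose, the force, the opening and the grip force at its end, in the units of the state.
- manip.sense(): the state, without advancing time (a new reading comes with each control period).
- cams.snapshot(name): name is "scene" or "side" or "wrist"; returns the picture (400x640x3 uint8, red, green, blue); there is no depth.
- cams.camera_info(name): a dict with "K" (3x3 intrinsics, pixels), "T" (4x4, takes a point from camera to world coordinates). Camera axes: x right, y down, z forward; pixel columns grow to the right and rows downward; lengths in m; the calibration is good to about 2 mm. A picture is of the moment at which its call begins: read the wrist's pose just before it. camera_info takes no time and is no camera call; for the wrist camera it gives the pose at the moment of the call.
- sign_off(): hands the job in; it is judged then, once.
The state is a dict: "t": time; "q": joint angles; "qd": joint speeds; "tau": joint torques, N m; "tcp_pos": TCP position; "tool_rot": TCP orientation; "force": force on the tool from outside, world axes, zero at the start; "ft_torque": the same for the moment, N m; "finger_gap": opening from 0.0 (shut) to 1.0 (fully open); "gripper_force": force on a finger pad.
Only numpy, scipy, OpenCV 4.12 (cv2) and the standard library are available. Lean on these libraries where they do the work, as an engineer would, in place of code of your own. Each camera call takes 0.05 s, during which the arm holds its last target. There are 200 camera calls.

## Working session

There is one attempt and no reset: what is moved stays moved. The work goes in short steps, Python scripts to look and compute and a tool call to move; the robot and the scene stay as the last step left them, time stands still between calls to the robot, and variables do not carry over. Pictures are saved under pics/ and viewed, at most 10 in all, crops included, and the job is handed in when it is done.

Besides the shell and the picture viewer there is one more tool, called after ">>>" as name(argument=value, ...) on one line, values as JSON. carry_out: Moves the arm, as the interface text tells. Its arguments: {"type":"object","properties":{"targets":{"type":"array"},"force":{"type":"number"}},"required":["targets"]}

```bash
mkdir -p pics; python3 - <<'E'
from station import manip,cams
import cv2
s=manip.sense();print(s['t'],s['tcp_pos'],s['tool_rot'],s['finger_gap'])
for n in("scene","side"):
    im=cams.snapshot(n);cv2.imwrite(f"pics/{n}0.png",im[:,:,::-1])
    i=cams.camera_info(n);print(n,i["K"],i["T"])
E
```

```text
0.0 [ 0.17496153 -0.59930048  0.24934112] [ 9.89952898e-01  1.41393344e-01  6.21379005e-05 -1.08552238e-03] 0.9998343766497746
scene [[445.55789149   0.         325.7928661 ]
 [  0.         445.55789149 194.51106854]
 [  0.           0.           1.        ]] [[-0.31345489  0.81283495 -0.49096373  1.0261428 ]
 [ 0.94952148  0.27506412 -0.15082666  0.13624214]
 [ 0.01244932 -0.51345796 -0.85802444  0.97110755]
 [ 0.          0.          0.          1.        ]]
side [[399.38963182   0.         319.08581544]
 [  0.         399.38963182 201.23087519]
 [  0.           0.           1.        ]] [[-0.830152   -0.37937586  0.40856042  0.09459488]
 [-0.55735347  0.54588217 -0.62559553  0.58580407]
 [ 0.01430999 -0.74705195 -0.66461162  0.7235409 ]
 [ 0.          0.          0.          1.        ]]
```

View pics/scene0.png

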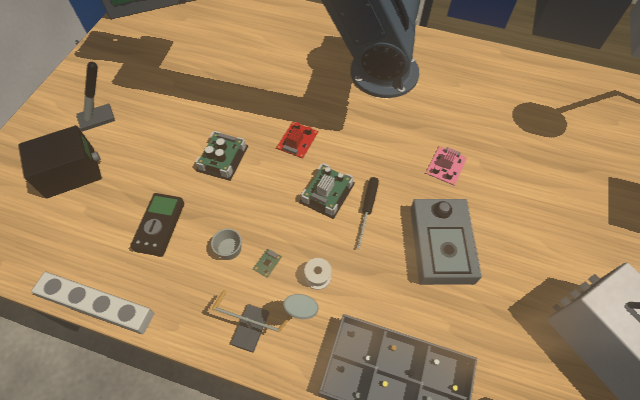

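View pics/side0.png

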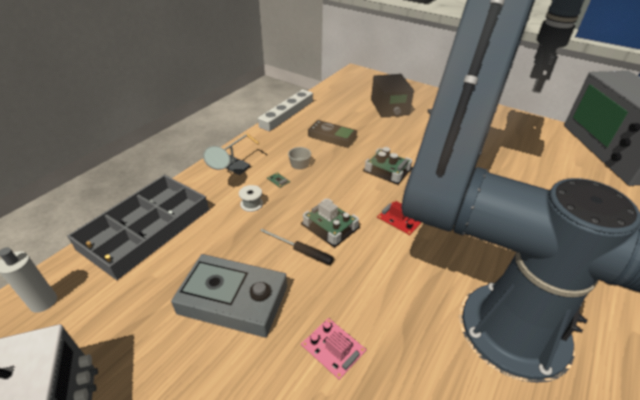

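The scene view shows the camera with its button at (444,209) and window at about (449,250). The driver board's heatsink is at (326,184), the screwdriver lies between them, and the capacitor board is at (221,155). I'll measure these by ray casting.

```bash
cat > h.py <<'E'
import numpy as np,cv2
from station import manip,cams
from scipy.spatial.transform import Rotation as R
def ray(info,uv,z):
    K,T=np.array(info["K"]),np.array(info["T"])
    d=T[:3,:3]@np.linalg.solve(K,[uv[0],uv[1],1.]);o=T[:3,3]
    return o+d*(z-o[2])/d[2]
def tri(i1,p1,i2,p2):
    P=[np.array(i["K"])@np.linalg.inv(i["T"])[:3] for i in(i1,i2)]
    X=cv2.triangulatePoints(P[0],P[1],np.array(p1,float),np.array(p2,float)).ravel();return X[:3]/X[3]
def totool(d):
    "world vector -> tool cm"
    return 100*R.from_quat(manip.sense()["tool_rot"]).inv().apply(d)
E
python3 - <<'E'
from h import *
a,b=[cams.camera_info(n) for n in("scene","side")]
np.set_printoptions(precision=3,suppress=True)
print("button",ray(a,(444,208),.072),ray(b,(261,290),.072),tri(a,(444,208),b,(261,290)))
print("window",ray(a,(449.5,250),.05),ray(b,(215,282),.05))
print("heatsink",ray(a,(326,184),.067),ray(b,(328,209),.067))
print("red",ray(a,(297,139),.0),"pink",ray(a,(446,164),0),"capb",ray(a,(221,152),.03))
im=cv2.imread("pics/scene0.png")[140:300,280:500]
im2=cv2.imread("pics/side0.png")[180:345,160:380]
f=lambda x:cv2.resize(x,None,fx=3.6,fy=3.6,interpolation=cv2.INTER_CUBIC)
cv2.imwrite("pics/c1.png",f(im));cv2.imwrite("pics/c2.png",f(im2))
E
```

```text
button [0.458 0.249 0.072] [0.443 0.255 0.072] [0.45 0.25 0.06]
window [0.548 0.284 0.05 ] [0.545 0.282 0.05 ]
heatsink [ 0.481 -0.031  0.067] [ 0.465 -0.021  0.067]
red [ 0.327 -0.165  0.   ] pink [ 0.278  0.239 -0.   ] capb [ 0.453 -0.328  0.03 ]
```

View pics/c1.png

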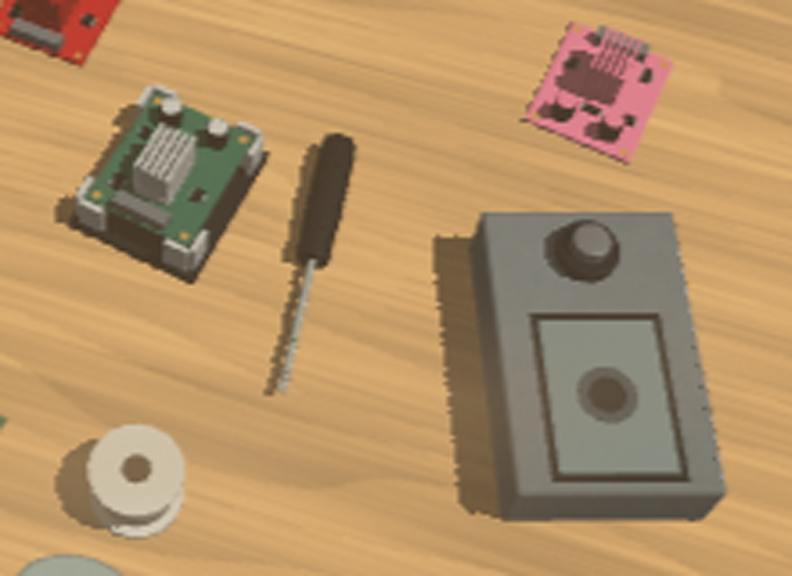

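The crop shows the cap centre at about (592,242) and window corners at (532,316), (660,316), (688,480) and (553,480). The heatsink is near (165,160), with the board's two capacitors up-right of it and the terminal block at its lower left.

```bash
python3 - <<'E'
from h import *
a=cams.camera_info("scene");np.set_printoptions(precision=3,suppress=True)
g=lambda u,v,z:ray(a,(280+(u+.5)/3.6-.5,140+(v+.5)/3.6-.5),z)
W=[g(*p,.05) for p in((532,316),(660,316),(688,480),(553,480))];print(W,np.mean(W,0))
d=(W[2]+W[3]-W[0]-W[1])/2;print("len",np.linalg.norm(d),"w",np.linalg.norm(W[1]-W[0]),"yaw",np.degrees(np.arctan2(d[1],d[0])))
B=g(592,242,.072);d=np.mean(W,0)-B;print("button",B,np.linalg.norm(d[:2]),np.degrees(np.arctan2(d[1],d[0])))
c=(g(172,101,.05)+g(217,125,.05))/2;t=g(140,208,.043);d=t-c;print("caps/term",c,t,np.linalg.norm(d[:2]),np.degrees(np.arctan2(d[1],d[0])))
s=manip.sense();print(R.from_quat(s["tool_rot"]).as_matrix());w=cams.camera_info("wrist");print(w)
print("move",totool(B+[0,0,.25-.072]-s["tcp_pos"]))
E
```

```text
[array([0.508, 0.225, 0.05 ]), array([0.482, 0.303, 0.05 ]), array([0.587, 0.338, 0.05 ]), array([0.614, 0.26 , 0.05 ])] [0.548 0.281 0.05 ]
len 0.11123792510418808 w 0.0826637601350219 yaw 18.05312411217781
button [0.455 0.249 0.072] 0.09784834201581673 19.395592009710658
caps/term [ 0.428 -0.029  0.05 ] [ 0.508 -0.041  0.043] 0.08132771151217565 -8.797591533682738
[[ 0.96   0.28  -0.   ]
 [ 0.28  -0.96   0.002]
 [ 0.    -0.002 -1.   ]]
{'K': array([[317.034,   0.   , 324.161],
       [  0.   , 317.034, 197.356],
       [  0.   ,   0.   ,   1.   ]]), 'T': array([[ 0.28 , -0.919, -0.276,  0.246],
       [-0.96 , -0.269, -0.079, -0.58 ],
       [-0.001,  0.287, -0.958,  0.373],
       [ 0.   ,  0.   ,  0.   ,  1.   ]])}
move [ 50.671 -73.581   0.105]
```

>>> carry_out(targets=[[[4, -4.2, -0.3, 0, 0, 2, 8.5], [8, -8.4, -0.6, 0, 0, 4, 8.5], [12, -12.6, -0.9, 0, 0, 6, 8.5], [15, -15.8, -1.2, 0, 0, 9, 8.5], [18, -19, -1.5, 0, 0, 12, 8.5], [21, -22, -1.8, 0, 0, 15, 8.5], [24, -25, -2.1, 0, 0, 18, 8.5], [27, -28.3, -2.4, 0, 0, 20, 8.5], [30, -31.5, -2.7, 0, 0, 22, 8.5], [33, -34.6, -3, 0, 0, 25, 8.5], [35, -37, -3, 0, 0, 25, 8.5], [36, -37.8, -3, 0, 0, 25, 8.5]]])

```text
t: 1.1
tcp_pos: [0.4042, -0.1544, 0.2796]
tool_rot: [0.997, -0.076, -0.0, -0.0]
force: [0.6, -0.9, 0.0]
finger_gap: 0.994
gripper_force: 0.0
```

>>> carry_out(targets=[[[1.3, -3.8, 0, 0, 0, 0, 8.5], [2.6, -7.5, 0, 0, 0, 0, 8.5], [3.5, -10.5, 0, 0, 0, 0, 8.5], [3.8, -11.3, 0, 0, 0, 0, 8.5], [3.8, -11.3, 0, 0, 0, 0, 8.5], [3.8, -11.3, 0, 0, 0, 0, 8.5]]])

```text
t: 1.6
tcp_pos: [0.4584, -0.0507, 0.2792]
tool_rot: [0.997, -0.075, -0.001, 0.0]
force: [-0.2, 0.4, -0.9]
finger_gap: 1.0
gripper_force: 0.0
```

```bash
python3 - <<'E'
from h import *
i=cams.camera_info("wrist");im=cams.snapshot("wrist");cv2.imwrite("pics/w1.png",im[:,:,::-1]);np.savez("w1",**i)
s=manip.sense();print(s['tcp_pos'],s['tool_rot'])
K,T=i["K"],i["T"]
p=np.linalg.inv(T)@[.47,-.035,.067,1];print(K@(p[:3]/p[2]))
E
```

```text
[ 0.4582731  -0.05132907  0.27919834] [ 9.97086439e-01 -7.62778086e-02 -5.21856755e-04  2.39239356e-04]
[306.94276465 165.37049275   1.        ]
```

View pics/w1.png

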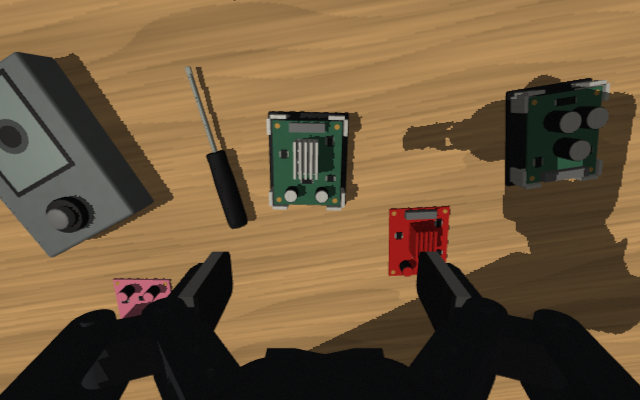

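The wrist view shows the driver board at about (308,163) with its heatsink top at about (306,159). The capacitors are on the near side (291,195)/(321,196) and the terminal block is at (307,128). I'll fit the plate with a green mask, and the heatsink with a brightness mask.

```bash
python3 - <<'E'
from h import *
np.set_printoptions(precision=4,suppress=True)
i=dict(np.load("w1.npz"));im=cv2.imread("pics/w1.png")
hsv=cv2.cvtColor(im,cv2.COLOR_BGR2HSV)
m=cv2.inRange(hsv,(50,60,30),(95,255,200));m[:, :255]=0;m[:,365:]=0;m[230:]=0
c=cv2.convexHull(np.vstack([k for k in cv2.findContours(m,0,2)[0] if cv2.contourArea(k)>5]))
w=np.array([ray(i,p[0]+0.,.033)[:2] for p in c],np.float32)
r=cv2.minAreaRect(w*1000);print("plate mm",r);
# heatsink: bright low saturation in the middle
h=cv2.inRange(hsv,(0,0,110),(179,60,255));h[:,:290]=0;h[:,325:]=0;h[:136]=0;h[186:]=0
k=max(cv2.findContours(cv2.morphologyEx(h,3,np.ones((5,5))),0,2)[0],key=cv2.contourArea);print(cv2.boundingRect(k))
w=np.array([ray(i,p[0]+0.,.067)[:2] for p in k],np.float32);r2=cv2.minAreaRect(w*1000);print("sink mm",r2)
E
```

```text
plate mm ((465.6001892089844, -32.189762115478516), (80.91468048095703, 100.39382934570312), 80.27191925048828)
(293, 142, 25, 41)
sink mm ((473.6199035644531, -33.70812225341797), (26.034095764160156, 42.980960845947266), 79.72393798828125)
```

>>> carry_out(targets=[[[-0.6, -3.5, 0, 0, 0, 0, 0], [-1.2, -7.2, 0, 0, 0, 0, 0], [-1.8, -11, 0, 0, 0, 0, 0], [-2.4, -14.8, 1, 0, 0, 0, 0], [-3, -18.5, 2.5, 0, 0, 0, 0], [-3.6, -22, 4, 0, 0, 0, 0], [-4.2, -25.5, 5.5, 0, 0, 0, 0], [-4.7, -28.5, 7, 0, 0, 0, 0], [-4.9, -29.6, 8, 0, 0, 0, 0], [-4.9, -29.6, 8, 0, 0, 0, 0], [-4.9, -29.6, 8, 0, 0, 0, 0]]])

```text
t: 2.57
tcp_pos: [0.4553, 0.2479, 0.1989]
tool_rot: [0.997, -0.076, -0.001, 0.001]
force: [-0.0, -1.0, -0.4]
finger_gap: -0.002
gripper_force: 0.0
```

```bash
python3 - <<'E'
from h import *
np.set_printoptions(precision=4,suppress=True)
j=dict(np.load("w1.npz"));print("button from w1",ray(j,(62,215),.072))
i=cams.camera_info("wrist");im=cams.snapshot("wrist");cv2.imwrite("pics/w2.png",im[:,:,::-1]);np.savez("w2",**i)
s=manip.sense();print(s['t'],s['tcp_pos'],s['finger_gap'],s['force'],totool(np.array([.454,.249,.11])-s['tcp_pos']))
for P in([.454,.249,.072],np.r_[s['tcp_pos'][:2],s['tcp_pos'][2]-.019]):
    p=np.linalg.inv(i["T"])@np.r_[P,1];print(i["K"]@(p[:3]/p[2]))
E
```

```text
button from w1 [0.4569 0.2414 0.072 ]
2.6167 [0.4558 0.2476 0.1996] -0.0010198747693242114 [ 0.4431  0.5284 -0.257 ] [-0.196  -0.1147  8.9577]
[321.6259 197.7279   1.    ]
[322.5684 257.6054   1.    ]
```

View pics/w2.png

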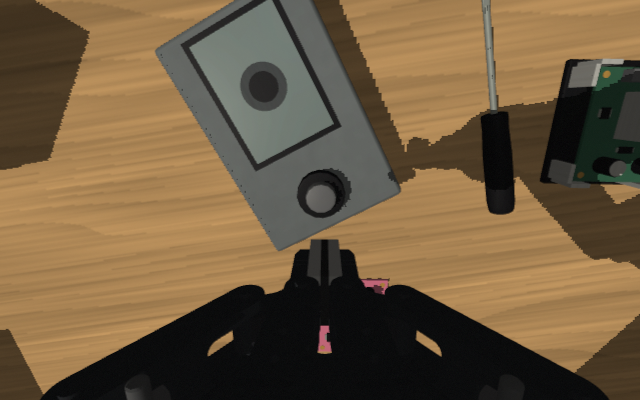

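The cap centre is at (321,198), where the prediction was (321.6,197.7), so the button position holds. The lens ring centre is at about (264,86). Next I go down on the button.

>>> carry_out(targets=[[[-0.2, -0.1, 2.5, 0, 0, 0, 0], [-0.2, -0.1, 5.5, 0, 0, 0, 0], [-0.2, -0.1, 8, 0, 0, 0, 0], [-0.2, -0.1, 9.5, 0, 0, 0, 0], [-0.2, -0.1, 10.2, 0, 0, 0, 0], [-0.2, -0.1, 10.5, 0, 0, 0, 0], [-0.2, -0.1, 10.8, 0, 0, 0, 0], [-0.2, -0.1, 11.0, 0, 0, 0, 0], [-0.2, -0.1, 11.2, 0, 0, 0, 0], [-0.2, -0.1, 11.2, 0, 0, 0, 0]]])

```text
t: 3.45
tcp_pos: [0.4546, 0.2506, 0.0884]
tool_rot: [0.997, -0.076, 0.001, -0.0]
force: [0.4, -1.6, 3.4]
finger_gap: -0.002
gripper_force: 1.4
```

```bash
python3 - <<'E'
from h import *
i=dict(np.load("w2.npz"));print("lens",ray(i,(264,86),.05))
a,b=ray(i,(257,170),.05),ray(i,(341,126),.05);c=ray(i,(181,43),.05)
print(a,b,c,(b+c)/2,np.degrees(np.arctan2(*(c-a)[1::-1])),np.linalg.norm(c-a),np.linalg.norm(b-a))
s=manip.sense();print(s['tcp_pos'],s['force'])
E
```

```text
lens [0.54797197 0.28164161 0.05      ]
[0.4810488  0.30197611 0.05      ] [0.50707425 0.22435908 0.05      ] [0.5888951  0.33909579 0.05      ] [0.54798468 0.28172744 0.05      ] 18.992980859190745 0.11405567394921137 0.08186407495934538
[0.45458627 0.25056652 0.08838141] [ 0.430788  -1.6085297  3.4315876]
```

>>> carry_out(targets=[[[0, 0, 0.15, 0, 0, 0, 0], [0, 0, 0.3, 0, 0, 0, 0], [0, 0, 0.4, 0, 0, 0, 0], [0, 0, 0.5, 0, 0, 0, 0], [0, 0, 0.5, 0, 0, 0, 0], [0, 0, 0.5, 0, 0, 0, 0]]])

```text
t: 3.95
tcp_pos: [0.4546, 0.2508, 0.0848]
tool_rot: [0.997, -0.076, 0.002, -0.0]
force: [-1.4, -4.6, 19.0]
finger_gap: 0.004
gripper_force: 9.5
```

At 19 N the button is on its stop: the TCP is at 84.8 mm, which puts the tips at 66 mm. Now I raise the arm.

>>> carry_out(targets=[[[0, 0, -0.5, 0, 0, 0, 0], [0, 0, -1.5, 0, 0, 0, 0], [0, 0, -3, 0, 0, 0, 0], [0, 0, -6, 0, 0, 0, 0], [0, 0, -9, 0, 0, 0, 0], [0, 0, -11.5, 0, 0, 0, 0], [0, 0, -11.5, 0, 0, 0, 0], [0, 0, -11.5, 0, 0, 0, 0]]])

```text
t: 4.62
tcp_pos: [0.4538, 0.2513, 0.1988]
tool_rot: [0.997, -0.076, 0.001, -0.001]
force: [-0.8, -0.6, -0.5]
finger_gap: -0.0
gripper_force: 0.0
```

```bash
python3 - <<'E'
from h import *
s=manip.sense();r=R.from_quat(s['tool_rot']).as_matrix();print(s['tcp_pos'],s['force'],s['q'],np.degrees(np.arctan2(r[1,0],r[0,0])));print(totool(np.array([.475,-.034,.16])-s['tcp_pos']))
E
```

```text
[0.45375524 0.25128326 0.19883775] [-0.84266861 -0.61699956 -0.4621663 ] [2.89746048e-01 4.57203452e-01 1.75290102e+00 7.50938534e-04
 9.28600510e-01 2.01243168e+00] -8.728456817353026
[ 6.41993918 27.88242854  3.84929465]
```

>>> carry_out(targets=[[[0.9, 3.8, 0, 0, 0, 0, 5], [1.8, 7.8, 0, 0, 0, 0, 5], [2.7, 11.7, 0, 0, 0, 0, 5], [3.6, 15.6, 0.5, 0, 0, 1, 5], [4.5, 19.5, 1.5, 0, 0, 1, 5], [5.4, 23.2, 2.5, 0, 0, 1, 5], [6, 26, 3.3, 0, 0, 1, 5], [6.3, 27.5, 3.8, 0, 0, 1, 5], [6.4, 27.9, 3.8, 0, 0, 1, 5], [6.4, 27.9, 3.8, 0, 0, 1, 5], [6.4, 27.9, 3.8, 0, 0, 1, 5]]])

```text
t: 5.53
tcp_pos: [0.4736, -0.0339, 0.1589]
tool_rot: [0.996, -0.085, -0.001, -0.001]
force: [-0.3, 0.4, 0.7]
finger_gap: 0.584
gripper_force: 0.0
```

```bash
python3 - <<'E'
from h import *
i=cams.camera_info("wrist");im=cams.snapshot("wrist");cv2.imwrite("pics/w3.png",im[:,:,::-1]);np.savez("w3",**i)
s=manip.sense();r=R.from_quat(s['tool_rot']).as_matrix();print(s['tcp_pos'],s['finger_gap'],np.degrees(np.arctan2(r[1,0],r[0,0])))
print(totool(np.array([.475,-.034,.057])-s['tcp_pos']))
p=np.linalg.inv(i["T"])@[.475,-.034,.067,1];print(i["K"]@(p[:3]/p[2]))
E
```

```text
[ 0.47374547 -0.03353001  0.15917003] 0.5840690686617839 -9.686485147836766
[ 0.14785871  0.03186896 10.2167618 ]
[322.70217291 207.95927733   1.        ]
```

View pics/w3.png

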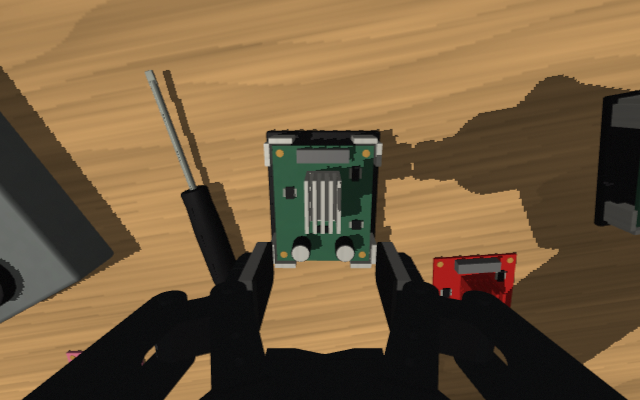

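The heatsink top runs over columns 305–341 and rows 180–234. Its centre is at (323,207), where the prediction was (323,208), and it is centred between the fingers. I descend and grip.

>>> carry_out(targets=[[[0.1, 0, 2.5, 0, 0, 0, 5], [0.1, 0, 5.5, 0, 0, 0, 5], [0.1, 0, 8, 0, 0, 0, 5], [0.1, 0, 9.4, 0, 0, 0, 5], [0.1, 0, 10, 0, 0, 0, 5], [0.1, 0, 10.2, 0, 0, 0, 5], [0.1, 0, 10.2, 0, 0, 0, 5], [0.1, 0, 10.2, 0, 0, 0, 5]]])

```text
t: 6.25
tcp_pos: [0.476, -0.0346, 0.0583]
tool_rot: [0.996, -0.084, 0.001, 0.0]
force: [-0.3, -0.4, -0.3]
finger_gap: 0.585
gripper_force: 0.0
```

>>> carry_out(targets=[[[0, 0, 0, 0, 0, 0, 3.2], [0, 0, 0, 0, 0, 0, 2.6], [0, 0, 0, 0, 0, 0, 2], [0, 0, 0, 0, 0, 0, 1.5], [0, 0, 0, 0, 0, 0, 1.5], [0, 0, 0, 0, 0, 0, 1.5], [0, 0, 0, 0, 0, 0, 1.5]]], force=60)

```text
t: 6.83
tcp_pos: [0.4761, -0.0349, 0.0587]
tool_rot: [0.996, -0.085, 0.001, -0.0]
force: [0.4, 1.9, 4.5]
finger_gap: 0.295
gripper_force: 59.1
```

>>> carry_out(targets=[[[0, 0, -0.3, 0, 0, 0, 1.5], [0, 0, -0.8, 0, 0, 0, 1.5], [0, 0, -1.6, 0, 0, 0, 1.5], [0, 0, -2.8, 0, 0, 0, 1.5], [0, 0, -4.2, 0, 0, 0, 1.5], [0, 0, -5.8, 0, 0, 0, 1.5], [0, 0, -7.4, 0, 0, 0, 1.5], [0, 0, -9, 0, 0, 0, 1.5], [0, 0, -10.5, 0, 0, 0, 1.5], [0, 0, -11.5, 0, 0, 0, 1.5], [0, 0, -12, 0, 0, 0, 1.5], [0, 0, -12, 0, 0, 0, 1.5]]])

```text
t: 7.83
tcp_pos: [0.4758, -0.0353, 0.1789]
tool_rot: [0.996, -0.085, 0.001, 0.0]
force: [0.6, 0.3, -2.5]
finger_gap: 0.293
gripper_force: 59.2
```

```bash
python3 - <<'E'
from h import *
s=manip.sense();r=R.from_quat(s['tool_rot']).as_matrix();print(s['tcp_pos'],s['finger_gap'],s['gripper_force'],s['force'],np.degrees(np.arctan2(r[1,0],r[0,0])))
y=np.radians(19);g=np.array([.548+.01*np.cos(y),.282+.01*np.sin(y),.179]);print(g,totool(g-s['tcp_pos']))
i=cams.camera_info("wrist");cv2.imwrite("pics/w4.png",cams.snapshot("wrist")[:,:,::-1]);np.savez("w4",**i)
E
```

```text
[ 0.47582418 -0.03526294  0.17891556] 0.29308681872652814 59.22290325164795 [ 0.57072514  0.30074359 -2.47554739] -9.74259556835032
[0.55745519 0.28525568 0.179     ] [ 2.62150015e+00 -3.29709798e+01 -1.98014076e-02]
```

View pics/w4.png

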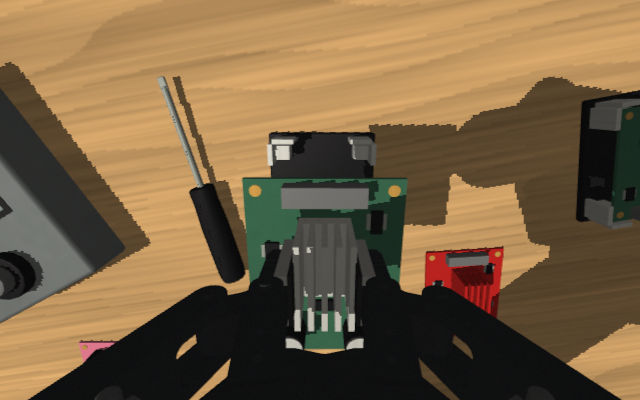

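The board hangs level in the fingers, clear of the cradle: its front edge is at row 180, with holes at (255,190) and (394,190). Now I carry it over.

>>> carry_out(targets=[[[0.1, -0.5, 0, 0, 0, 0, 1.5], [0.2, -1.5, 0, 0, 0, -1, 1.5], [0.3, -3, 0, 0, 0, -3, 1.5], [0.4, -5, 0, 0, 0, -5, 1.5], [0.6, -7.2, 0, 0, 0, -7, 1.5], [0.8, -9.4, 0, 0, 0, -9, 1.5], [1, -11.6, 0, 0, 0, -11, 1.5], [1.2, -13.8, 0, 0, 0, -13, 1.5], [1.3, -15.8, 0, 0, 0, -14.5, 1.5], [1.4, -17.3, 0, 0, 0, -15.5, 1.5], [1.5, -18, 0, 0, 0, -16, 1.5], [1.5, -18, 0, 0, 0, -16, 1.5]]])

```text
t: 8.88
tcp_pos: [0.5205, 0.1418, 0.1767]
tool_rot: [0.998, 0.056, -0.0, -0.0]
force: [-0.1, -0.3, -3.2]
finger_gap: 0.296
gripper_force: 59.3
```

```bash
cat > g.py <<'E'
from h import *
s=manip.sense();r=R.from_quat(s['tool_rot']).as_matrix();print(s['tcp_pos'],s['finger_gap'],s['gripper_force'],s['force'],np.degrees(np.arctan2(r[1,0],r[0,0])))
y=np.radians(19);g=np.array([.548+.01*np.cos(y),.282+.01*np.sin(y),.179]);print(totool(g-s['tcp_pos']))
E
python3 g.py
```

```text
[0.52049153 0.14182938 0.17667571] 0.29619444125967265 59.28088903427124 [-0.08585103 -0.25358245 -3.22246835] 6.442110853573113
[  5.28205738 -13.83742426  -0.23183749]
```

>>> carry_out(targets=[[[0.2, -0.5, 0, 0, 0, -0.5, 1.5], [0.6, -1.5, 0, 0, 0, -1.5, 1.5], [1.2, -3, -0.1, 0, 0, -3, 1.5], [1.9, -5, -0.1, 0, 0, -5, 1.5], [2.7, -7, -0.2, 0, 0, -7, 1.5], [3.4, -9, -0.2, 0, 0, -9, 1.5], [4.2, -11, -0.2, 0, 0, -10.5, 1.5], [4.8, -12.5, -0.2, 0, 0, -11.5, 1.5], [5.1, -13.4, -0.2, 0, 0, -12.3, 1.5], [5.3, -13.8, -0.2, 0, 0, -12.6, 1.5], [5.3, -13.8, -0.2, 0, 0, -12.6, 1.5], [5.3, -13.8, -0.2, 0, 0, -12.6, 1.5]]])

```text
t: 9.88
tcp_pos: [0.5579, 0.2821, 0.1792]
tool_rot: [0.987, 0.164, -0.001, 0.0]
force: [-0.3, -0.6, -2.7]
finger_gap: 0.292
gripper_force: 59.3
```

>>> carry_out(targets=[[[0, 0, 0, 0, 0, 0, 1.5], [0, 0, 0, 0, 0, 0, 1.5], [0, 0, 0, 0, 0, 0, 1.5], [0, 0, 0, 0, 0, 0, 1.5]]])

```text
t: 10.22
tcp_pos: [0.5582, 0.2823, 0.1795]
tool_rot: [0.987, 0.163, -0.0, 0.0]
force: [0.2, 0.1, -2.9]
finger_gap: 0.29
gripper_force: 59.3
```

```bash
python3 g.py; python3 - <<'E'
from h import *
import cv2
for n in("scene","side"): cv2.imwrite(f"pics/{n}1.png",cams.snapshot(n)[:,:,::-1])
a=cv2.imread("pics/scene1.png")[140:300,370:530];b=cv2.imread("pics/side1.png")[180:340,150:310]
cv2.imwrite("pics/f.png",np.hstack([cv2.resize(x,(400,400),interpolation=2) for x in(a,b)]))
E
```

```text
[0.55823873 0.28226368 0.1795497 ] 0.29045031638690694 59.29711103439331 [ 0.22295318  0.06570351 -2.8550969 ] 18.811541912920546
[ 0.02232067 -0.30848612  0.05495313]
```

View pics/f.png

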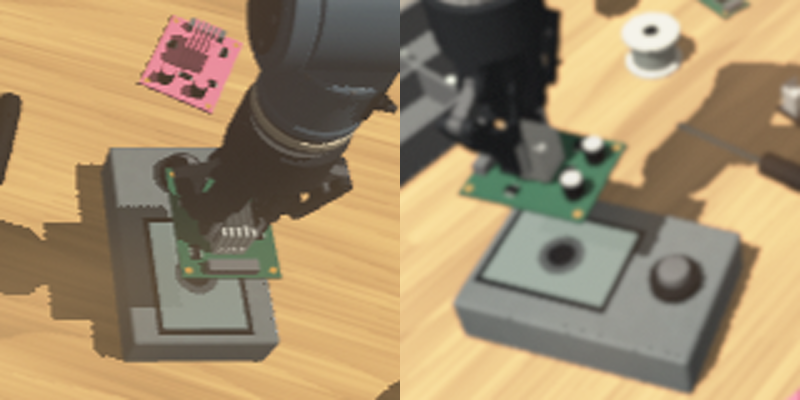

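The board hangs over the window. Its far-edge corners are at crop (178,278) and (281,278) in the scene view, and (580,218), (625,145) and (462,195) in the side view. I'll check the board's position and level from these.

```bash
python3 - <<'E'
from h import *
np.set_printoptions(precision=3,suppress=True)
a,b=[cams.camera_info(n) for n in("scene","side")]
A=[ray(a,(370+u/2.5,140+v/2.5),.154) for u,v in((178,278),(281,278))]
B=[ray(b,(150+(u-400)/2.5,180+v/2.5),.154) for u,v in((580,218),(625,145),(462,195))]
print(A,B)
y=np.radians(19);c=np.array([.548,.282]);M=np.array([[np.cos(y),-np.sin(y)],[np.sin(y),np.cos(y)]])
for s in((50,-40),(50,40),(-50,40),(-50,-40)):print("expected",s,c+M@np.array(s)/1000)
E
```

```text
[array([0.61 , 0.252, 0.154]), array([0.584, 0.33 , 0.154])] [array([0.489, 0.298, 0.154]), array([0.511, 0.226, 0.154]), array([0.575, 0.331, 0.154])]
expected (50, -40) [0.608 0.26 ]
expected (50, 40) [0.582 0.336]
expected (-50, 40) [0.488 0.304]
expected (-50, -40) [0.514 0.228]
```

All corners are within 8 mm of where they should be, at the expected height and yaw, so the board is level. I make a 4 mm trim, let it settle, then hand in.

>>> carry_out(targets=[[[0, -0.2, 0, 0, 0, 0, 1.5], [0, -0.4, 0, 0, 0, 0, 1.5], [0, -0.4, 0, 0, 0, 0, 1.5], [0, -0.4, 0, 0, 0, 0, 1.5], [0, -0.4, 0, 0, 0, 0, 1.5], [0, -0.4, 0, 0, 0, 0, 1.5], [0, -0.4, 0, 0, 0, 0, 1.5], [0, -0.4, 0, 0, 0, 0, 1.5]]])

```text
t: 10.98
tcp_pos: [0.557, 0.2866, 0.1795]
tool_rot: [0.986, 0.164, 0.0, -0.0]
force: [0.1, 0.4, -3.1]
finger_gap: 0.297
gripper_force: 59.3
```

```bash
python3 g.py; python3 -c "
from station import sign_off
print(sign_off())"
```

```text
[0.55697961 0.28663147 0.17946226] 0.29668706442292203 59.298166036605835 [ 0.12686762  0.36281256 -3.12640093] 18.8586271803279
[0.00053455 0.14556581 0.04622519]
the job is handed in; nothing more can be done
None
```

I pressed the start button fully down and let it back up, then lifted the driver board and handed the job in with it held level and still, about 10 cm above the window's middle and lined up with the camera; the hand-in returned no verdict.

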